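# Park the drawer plunger and shut the peg drawer

### The job

The peg drawer is held half open by the sprung plunger on top of its unit. Pull the plunger up, twist it clockwise until its side lug is felt against the stop post, let it down into the rest notch there so that it stays retracted, then push the drawer fully home. Work by feel and gently: no more than a light hand's force against the plunger's stops or on the drawer, and leave the brush, lid, jar and cup where they are.

Things in the scene. Friction and masses are not known exactly. Their poses are not given: they have to be found in the camera images.
- cabinet: White plastic drawer unit standing fixed on the bench: 240 deep (x) x 240 wide (y) x 100 mm high. Origin at the centre of its underside; its open front faces its own -x, z is up.
- cabinet_front (a point): Centre of the unit's front opening, 50 mm above the bench; axes as the unit's.
- tray: The clear plastic drawer with pegs in it (the pegs stay put); slides along the unit's x. Origin at bench height, at the unit's origin when fully in. Front panel 6 mm thick, 236 mm wide, from 4 to 94 mm above the bench, a flat upright face to be pushed; its outer face is 126.5 mm in front (-x) of the origin. At most 30 N on it.
- drawer_front (a point): Centre of the outer face of the drawer's front panel, 50 mm above the bench; its -x points out of the panel, towards the robot.
- drawer (a joint): How far the drawer is out, m: 0 fully in, touching the rubber buffer at the back (gives about 1 mm per 5 N), about 0.080 at the start, where the plunger's pin holds it. Needs 2 to 4 N to slide. It runs freely in from 0.080 to 0 once the pin is out.
- plunger: Sprung index plunger upright on a turret on top of the unit. Black grip bar on top, 40 long (own x) x 12 wide (own y) x 26 mm tall, spanning 26 to 52 mm above the origin; below it a 14 mm stem and a 6 mm round side lug along own +x, to 32 mm from the axis. Origin on the axis at the underside of the lug, 126 mm above the bench with the pin down. x = where the lug points.
- turret_top (a point): Centre of the flat top of the round 68 mm turret, on the plunger's axis, 126 mm above the bench. On it stand the slot's blocks, the shelf (13 mm high), the rest notch (gap 8.4 mm wide, floor 9 mm high) and, right after it, the stop post (24 mm high), all 20 to 31 mm from the axis. They and the lift stop take at most 28 N from the plunger, up, down or sideways.
- grip_bar (a point): Centre of the plunger's grip bar (165 mm above the bench with the pin down); x along the bar towards the lug, z up.
- plunger_lift (a joint): How far the plunger is pulled up, m. 0: pin down in the drawer's hole, lug deep in its slot. The lug clears the shelf beside the slot above 0.013; a hard lift stop comes at 0.017. In the rest notch it stands at 0.008; on the shelf (0.012) it is not parked. The spring pulls down with 5.6 N at 0, 11.5 N at 0.017.
- plunger_turn (a joint): Clockwise turn of the plunger seen from above, rad; 0 with the lug in its slot, where it cannot turn, and never anticlockwise. Lifted, the lug passes over the shelf to the rest notch just before the stop post. The middle of the notch lies anywhere from 0.92 to 1.39 rad, set differently each time and not measured: find the post by feel. Against the post the lug is 0.04 rad past the middle.
- brush: Bystander: red scrubbing brush lying bristles down, 150 x 50 x 73 mm, origin under its centre.
- pot_lid: Bystander: aluminium pot lid, 160 mm across, 40 mm high, origin under its centre.
- jar: Bystander: glass jar with lid, 70 mm across, 95 mm high, origin under its centre.
- cup: Bystander: upturned blue plastic cup, 80 mm across, 88 mm high, origin under its centre.

How it is judged:
By the outcome, as a careful person would: the job done as asked, in the order asked, and still so for the second after the job is handed in, with the robot touching nothing.
It also fails if it takes over 72 s, if anything falls off the work surface, if the arm or the gripper's body presses on something with over 40 N, if the wrist force passes 120 N, or if a joint passes its speed limit or range.

### The arm

A 7-joint arm with a two-finger parallel gripper is mounted at the origin on the work surface. World frame = base frame: x ahead of the robot, y to its left, z up, the work surface at z = 0. Lengths are in mm, angles in rad, forces in N, time in s.
With the tool pointing down it reaches from about 425 to 950 mm from the base axis. Payload 16.7 kg.
Tool frame: the origin (TCP) lies at the very end of the fingers, on their centre line; the grasp point (between the pads) lies behind it (arm.hold_point_z is the y of the grasp point in the tool frame, in mm); y points along the fingers, z is the direction in which the jaws open and shut, and the axes are right-handed (so a half turn about y gives the same grasp; the last joint's range is limited). The gripper opens to 94 mm and grips with 3 to 60 N. Pads are 16 mm wide; open, the fingers measure 119 mm over their backs; the gripper's body (75 mm by 177 mm) begins 78 mm behind the grasp point.
Start: joints at [-0.149, 0.426, 0.074, 1.606, -0.034, 1.111, -0.067], TCP at [674.962, -0.018, 205.467] pointing down, gripper open.
Joint ranges: [-2.85, 2.85], [-0.5, 2.14], [-1.23, 1.37], [0.21, 2.46], [-1.02, 4.16], [0.16, 2.05], [-2.73, 2.73]. Speed limits (rad/s): [1.89, 1.89, 2.39, 2.39, 3.01, 3.01, 3.01].

### API

Orientations are given as a unit quaternion [x, y, z, w].
In Python, from rig import arm gives the robot as it stands.
- The arm moves only by the tool drive_tool, never from a script. Its argument "series" is a list of rows, each a list of 3 entries, a list of its own where there are three numbers: the turn, a rotation vector about the tool's x, y, z in degrees, then the shift along the tool's x, y, z in cm, then the opening, from 0 (shut) to 1 (fully open). In form: [[[wx, wy, wz], [tx, ty, tz], grip], ...]. A call has exactly 10 rows; each row is the pose to reach, as a shift and turn from the pose commanded when the call began, along the tool's axes at that moment; what a row does not reach only later rows make up. A row lasts 1/8 s, in which the tool goes at most 62.5 mm and 10.7 degrees, less where a joint would pass 70% of its speed; a pose out of reach is approached as far as the arm can. A call with a gripper value outside its range is refused whole. The fingers move at their own pace and stop on an object; the grip force is fixed at half the most. Time passes only in rows, so rows that repeat a pose let the fingers close, or fill a call up. It gives the time, the measured TCP pose, the force and the opening at its end, in the units of the state.
- arm.get_obs(): the state, without advancing time (a new reading comes with each control period).
- arm.get_image(name): name is "scene" or "side" or "wrist"; returns a dict with "pixels" (400x640x3 uint8, red, green, blue), "z_map" (400x640 float32, mm along the optical axis (not along the pixel's ray), 0 where there is no reading), "fx", "fy", "cx", "cy" (pixels), "k1" (the pictures are not rectified: a ray, as slopes to the right and down, at radius r is drawn at 1 + k1 r^2 times it, then the intrinsics apply), "T" (4x4, takes a point from camera to world coordinates). Camera axes: x right, y up, looking along -z (the intrinsics and any distortion apply to the point x, -y, -z); pixel columns grow to the right and rows downward; lengths in mm; the calibration is good to about 2 mm. A picture is of the moment at which its call begins.
- arm.sign_off(): hands the job in, once; it reports no verdict.
The state is a dict: "time_s": time; "joint_pos": joint angles; "qd": joint speeds; "effort": joint torques, N m; "ee_pos": TCP position; "tool_rot": TCP orientation; "contact_force": force on the tool from outside, world axes, zero at the start; "moment": the same for the moment, N m; "grip_width": finger opening in mm.
Only numpy, scipy, OpenCV 4.12 (cv2) and the standard library are available. Lean on these libraries where they do the work, as an engineer would, in place of code of your own. Each camera call takes 0.05 s, during which the arm holds its last target. There are 200 camera calls.

## Working session

There is one attempt and no reset: what is moved stays moved. The work goes in short steps, Python scripts to look and compute and a tool call to move; the robot and the scene stay as the last step left them, time stands still between calls to the robot, and variables do not carry over. Pictures are saved under pics/ and viewed, about 8 in all and at most 12, crops included, and the job is handed in when it is done.

Besides the shell and the picture viewer there is one more tool, called after ">>>" as name(argument=value, ...), one argument or row to a line, values as JSON. drive_tool: Moves the arm, as the interface text tells. Its arguments: {"type":"object","properties":{"series":{"type":"array"}},"required":["series"]}

```bash
mkdir -p pics; cat > h.py <<'E'
import numpy as np, cv2
from rig import arm
def pts(im):
    h,w=im["z_map"].shape
    u,v=np.meshgrid(np.arange(w),np.arange(h))
    xd=(u-im["cx"])/im["fx"]; yd=(v-im["cy"])/im["fy"]
    x,y=xd.copy(),yd.copy()
    for _ in range(8):
        s=1+im["k1"]*(x*x+y*y); x,y=xd/s,yd/s
    z=im["z_map"].astype(float)
    P=np.stack([x*z,-y*z,-z,np.ones_like(z)],-1)@np.array(im["T"]).T
    P[z==0]=np.nan
    return P[...,:3]
def save(im,n,crop=None,sc=1):
    p=im["pixels"][...,::-1]
    if crop: a,b,c,d=crop; p=p[b:d,a:c]
    cv2.imwrite(f"pics/{n}.png",cv2.resize(p,None,fx=sc,fy=sc))
E
python3 - <<'E'
from h import *
o=arm.get_obs(); print(o, arm.hold_point_z)
a=arm.get_image("scene"); b=arm.get_image("side")
np.savez("im0.npz",a=pts(a),b=pts(b),pa=a["pixels"],pb=b["pixels"])
p=np.vstack([cv2.resize(x["pixels"][...,::-1],(480,300)) for x in (a,b)])
save(a,"scene0"); cv2.imwrite("pics/both.png",p)
for P in (pts(a),pts(b)):
    m=(P[...,2]>145)&(P[...,2]<190)
    print(m.sum()); q=P[m]; print(np.percentile(q,[0,5,50,95,100],axis=0).round(0) if len(q) else '')
E
```

```text
{'time_s': 0.0, 'joint_pos': array([-0.14953293,  0.42674337,  0.07385834,  1.60656509, -0.03408118,
        1.11080928, -0.06710822]), 'qd': array([ 0.003395  , -0.00090209, -0.00038569, -0.00027422,  0.00166599,
        0.00121588, -0.00029031]), 'effort': array([-4.09355038e-03, -9.35844111e+01,  3.66462663e+00, -4.54201269e+01,
       -4.89189907e-02,  2.02478352e-02, -6.48899413e-05]), 'ee_pos': array([ 6.74579699e+02, -1.80492978e-02,  2.04786761e+02]), 'tool_rot': array([ 0.50034251, -0.50028758,  0.49971427, -0.49965524]), 'contact_force': array([ 0.15535841, -0.43312517,  0.40910895]), 'moment': array([-0.01629769, -0.00871211,  0.0157686 ]), 'grip_width': 93.8221495622162} -18.8
2464
[[-1444.  -228.   145.]
 [-1228.  -104.   150.]
 [-1041.    39.   174.]
 [  642.   173.   187.]
 [  666.   217.   190.]]
4791
[[-1395.   -86.   145.]
 [-1024.   -81.   148.]
 [  243.  1639.   168.]
 [ 2167.  1906.   188.]
 [ 2177.  1921.   190.]]
```

View pics/both.png

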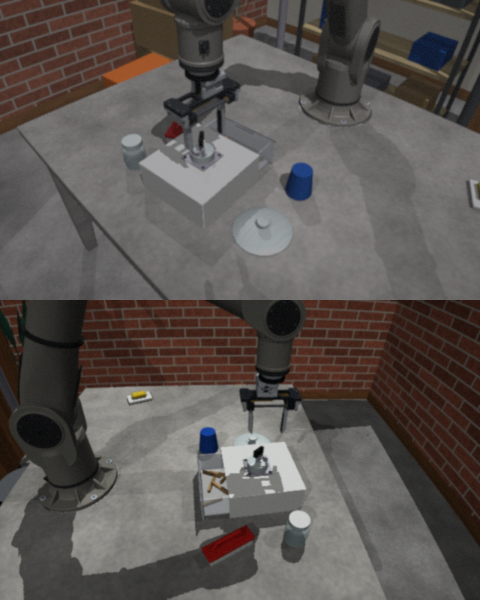

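The top picture (scene) shows the unit with the turret at about (203,155) and the drawer towards the robot. In the side picture the black grip is at about (259,452), half-scale. Next I'll measure the unit and the grip.

```bash
python3 - <<'E'
from h import *
d=np.load("im0.npz")
for k in "ab":
    P=d[k]; C=d["p"+k].astype(int)
    R=(P[...,0]>400)&(P[...,0]<1200)&(abs(P[...,1])<500)
    m=R&(abs(P[...,2]-100)<5)&(C.min(-1)>110)
    q=P[m]; r=cv2.minAreaRect(q[:,:2].astype(np.float32)); print(k,m.sum(),q[:,2].mean(),r, cv2.boxPoints(r).round(0).tolist())
    m=R&(P[...,2]>148)&(P[...,2]<184)&(C.max(-1)<60)
    q=P[m]; print(len(q),np.percentile(q,[0,10,50,90,100],axis=0).round(0).tolist())
    v,u=np.nonzero(m); print(u.min(),u.max(),v.min(),v.max())
im=d["pb"][170:290,240:420,::-1]; im2=d["pa"][130:250,180:360,::-1]
cv2.imwrite("pics/c.png",cv2.resize(np.hstack([im2,im]),None,fx=2.2,fy=2.2,interpolation=cv2.INTER_CUBIC))
E
```

```text
a 7192 99.85602573745497 ((661.7633666992188, -114.47666931152344), (243.58554077148438, 370.8468017578125), 5.821854114532471) [[522.0, 58.0], [559.0, -311.0], [802.0, -287.0], [764.0, 82.0]]
116 [[630.0, -65.0, 153.0], [639.0, -58.0, 160.0], [655.0, -42.0, 177.0], [662.0, -36.0, 179.0], [663.0, -33.0, 180.0]]
265 271 175 195
b 5980 100.467440227965 ((620.0001831054688, -118.96015930175781), (324.850830078125, 371.7247619628906), 5.646522045135498) [[440.0, 50.0], [477.0, -320.0], [800.0, -288.0], [763.0, 82.0]]
120 [[631.0, -70.0, 150.0], [633.0, -67.0, 157.0], [645.0, -58.0, 171.0], [657.0, -48.0, 179.0], [661.0, -43.0, 181.0]]
339 350 196 210
```

View pics/c.png

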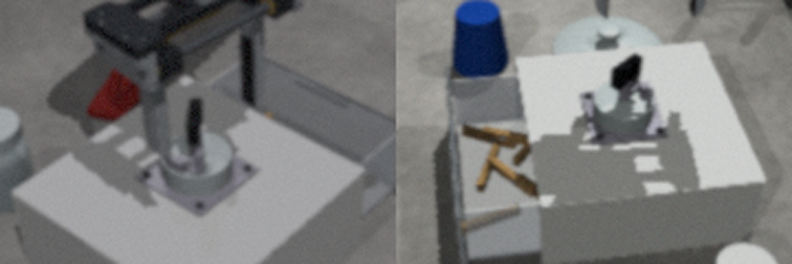

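The unit is yawed about 5.7° and the bar's centre is near (646,-51), lying along about 45°, so the jaws should close along 135°. I'll print the tool axes and the shifts needed.

```bash
cat >> h.py <<'E'
from scipy.spatial.transform import Rotation as Ro
def tool():
    o=arm.get_obs(); return np.array(o["ee_pos"]),Ro.from_quat(o["tool_rot"]).as_matrix(),o
def to(target):
    p,R,o=tool(); print("shift cm",(R.T@(np.array(target)-p)/10).round(2),"tool axes (cols)\n",R.round(3))
E
python3 -c "
from h import *
to([647,-51,250])
R=tool()[1]; T=np.array(arm.get_image('wrist')['T']);print((R.T@(T[:3,3]-tool()[0])).round(0),(R.T@T[:3,:3]).round(2))"
```

```text
shift cm [ 5.1  -4.51 -2.76] tool axes (cols)
 [[-0.    -0.001  1.   ]
 [-1.    -0.    -0.   ]
 [ 0.    -1.    -0.001]]
[ -80. -179.   -0.] [[ 0.   -0.96 -0.27]
 [-0.    0.27 -0.96]
 [ 1.    0.   -0.  ]]
```

>>> drive_tool(
  series=[
    [[0,9,0],[1,-1,-0.5],1],
    [[0,18,0],[2,-2,-1.1],1],
    [[0,27,0],[3,-3,-1.7],1],
    [[0,36,0],[4,-4,-2.2],1],
    [[0,45,0],[5.1,-4.5,-2.8],1],
    [[0,45,0],[5.1,-4.5,-2.8],1],
    [[0,45,0],[5.1,-4.5,-2.8],1],
    [[0,45,0],[5.1,-4.5,-2.8],1],
    [[0,45,0],[5.1,-4.5,-2.8],1],
    [[0,45,0],[5.1,-4.5,-2.8],1],
  ],
)

```text
time_s: 1.4
ee_pos: [647.0, -50.9, 250.3]
tool_rot: [-0.271, 0.653, -0.653, 0.271]
contact_force: [0.8, -0.3, -0.3]
grip_width: 94.0
```

```bash
python3 - <<'E'
from h import *
a=arm.get_image("wrist"); save(a,"w1"); P=pts(a); C=a["pixels"].astype(int)
m=(abs(P[...,2]-178)<6)&(C.max(-1)<70)&(np.hypot(P[...,0]-647,P[...,1]+51)<50)
q=P[m]; print(len(q)); r=cv2.minAreaRect(q[:,:2].astype(np.float32)); print(r,cv2.boxPoints(r),q.mean(0))
v,u=np.nonzero(m); print(u.min(),u.max(),v.min(),v.max())
m=(abs(P[...,2]-126)<3)&(np.hypot(P[...,0]-647,P[...,1]+51)<50); q=P[m]
print(len(q),cv2.minEnclosingCircle(q[:,:2].astype(np.float32)))
to([647,-51,250]); print(tool()[0],tool()[2]['joint_pos'],tool()[2]['time_s'])
E
```

```text
534
((645.6675415039062, -53.05369567871094), (39.64257049560547, 11.13061237335205), 42.811622619628906) [[627.3447  -62.44138]
 [634.90894 -70.60671]
 [663.99036 -43.66601]
 [656.42615 -35.50068]] [646.57286752 -52.10578807 177.64150754]
314 327 185 228
2041 ((645.3269653320312, -52.72565841674805), 33.7891845703125)
shift cm [0.   0.04 0.01] tool axes (cols)
 [[-0.707 -0.     0.707]
 [-0.707  0.    -0.707]
 [ 0.    -1.    -0.   ]]
[646.97235824 -50.91476168 250.37393934] [-0.20786412  0.35390181  0.24646621  1.62645257 -0.09189627  1.17279805
 -0.72533311] 1.45
```

View pics/w1.png

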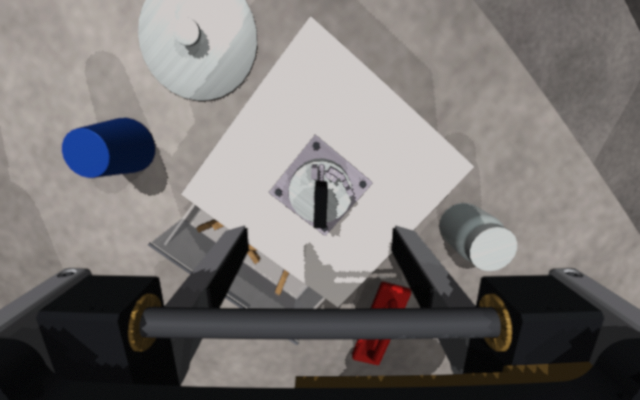

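The bar is seen at pixel (320,205) with the lug towards the top. Its centre measures (645.6,-53.0) at 42.8°, top z 177.6; the turret's circle agrees and the sizes match. I'll descend to TCP z=154 and close.

>>> drive_tool(
  series=[
    [[0,2.2,0],[0.24,2,0.03],1],
    [[0,2.2,0],[0.24,5,0.03],0.7],
    [[0,2.2,0],[0.24,7.5,0.03],0.6],
    [[0,2.2,0],[0.24,9,0.03],0.5],
    [[0,2.2,0],[0.24,9.6,0.03],0.5],
    [[0,2.2,0],[0.24,9.62,0.03],0.4],
    [[0,2.2,0],[0.24,9.62,0.03],0.25],
    [[0,2.2,0],[0.24,9.62,0.03],0.2],
    [[0,2.2,0],[0.24,9.62,0.03],0.2],
    [[0,2.2,0],[0.24,9.62,0.03],0.2],
  ],
)

```text
time_s: 2.7
ee_pos: [645.5, -52.9, 154.4]
tool_rot: [0.258, -0.658, 0.658, -0.258]
contact_force: [-0.4, 1.2, 0.3]
grip_width: 19.0
```

>>> drive_tool(
  series=[
    [[0,0,0],[0,0,0],0.15],
    [[0,0,0],[0,0,0],0.1],
    [[0,0,0],[0,0,0],0],
    [[0,0,0],[0,0,0],0],
    [[0,0,0],[0,0,0],0],
    [[0,0,0],[0,0,0],0],
    [[0,0,0],[0,0,0],0],
    [[0,0,0],[0,0,0],0],
    [[0,0,0],[0,0,0],0],
    [[0,0,0],[0,0,0],0],
  ],
)

```text
time_s: 3.95
ee_pos: [645.5, -52.9, 154.3]
tool_rot: [0.258, -0.658, 0.658, -0.258]
contact_force: [1.7, -1.0, -0.4]
grip_width: 11.8
```

```bash
cat >> h.py <<'E'
def st():
    p,R,o=tool(); print(o["time_s"],p.round(1),"F",np.round(o["contact_force"],1),"Ft",(R.T@o["contact_force"]).round(1),"M",np.round(o["moment"],2),"w",round(o["grip_width"],1),"yawz",np.degrees(np.arctan2(R[1,2],R[0,2])).round(2))
E
python3 -c "from h import *; st()"
```

```text
3.95 [645.5 -52.9 154.3] F [ 1.7 -1.  -0.4] Ft [-0.6  0.4  2. ] M [-0.3  -0.27  0.01] w 11.8 yawz -47.2
```

Gripped, 11.8 mm wide. Lifting 15 mm.

>>> drive_tool(
  series=[
    [[0,0,0],[0,-0.2,0],0],
    [[0,0,0],[0,-0.4,0],0],
    [[0,0,0],[0,-0.6,0],0],
    [[0,0,0],[0,-0.8,0],0],
    [[0,0,0],[0,-1.0,0],0],
    [[0,0,0],[0,-1.2,0],0],
    [[0,0,0],[0,-1.4,0],0],
    [[0,0,0],[0,-1.5,0],0],
    [[0,0,0],[0,-1.5,0],0],
    [[0,0,0],[0,-1.5,0],0],
  ],
)

```text
time_s: 5.2
ee_pos: [645.4, -52.9, 169.1]
tool_rot: [0.258, -0.658, 0.658, -0.258]
contact_force: [5.2, -2.2, -12.2]
grip_width: 11.9
```

```bash
python3 -c "from h import *; st()"
```

```text
5.2 [645.4 -52.9 169.1] F [  5.2  -2.2 -12.2] Ft [-2.3 12.2  5.1] M [-0.52 -1.35  0.05] w 11.9 yawz -47.2
```

Lifted 14.8 mm with a sensible spring force. First turn: 30° clockwise.

>>> drive_tool(
  series=[
    [[0,4,0],[0,0,0.03],0],
    [[0,8,0],[0,0,0.03],0],
    [[0,12,0],[0,0,0.03],0],
    [[0,16,0],[0,0,0.03],0],
    [[0,20,0],[0,0,0.03],0],
    [[0,24,0],[0,0,0.03],0],
    [[0,27,0],[0,0,0.03],0],
    [[0,30,0],[0,0,0.03],0],
    [[0,30,0],[0,0,0.03],0],
    [[0,30,0],[0,0,0.03],0],
  ],
)

```text
time_s: 6.45
ee_pos: [645.4, -53.0, 169.1]
tool_rot: [-0.079, 0.703, -0.703, 0.079]
contact_force: [3.4, -1.5, -12.2]
grip_width: 11.8
```

```bash
python3 -c "from h import *; st()"
```

```text
6.45 [645.4 -53.  169.1] F [  3.4  -1.5 -12.2] Ft [-3.  12.2  2.2] M [-0.23 -0.77  0.04] w 11.8 yawz -77.13
```

>>> drive_tool(
  series=[
    [[0,4,0],[0,0,0],0],
    [[0,8,0],[0,0,0],0],
    [[0,12,0],[0,0,0],0],
    [[0,16,0],[0,0,0],0],
    [[0,19,0],[0,0,0],0],
    [[0,21,0],[0,0,0],0],
    [[0,22,0],[0,0,0],0],
    [[0,22,0],[0,0,0],0],
    [[0,22,0],[0,0,0],0],
    [[0,22,0],[0,0,0],0],
  ],
)

```text
time_s: 7.7
ee_pos: [645.5, -53.0, 169.2]
tool_rot: [0.056, 0.705, -0.705, -0.057]
contact_force: [0.9, 0.2, -11.0]
grip_width: 11.6
```

```bash
python3 -c "from h import *; st()"
```

```text
7.7 [645.5 -53.  169.2] F [  0.9   0.2 -11. ] Ft [-0.8 11.  -0.3] M [ 0.29 -0.24  0.01] w 11.6 yawz -99.18
```

52° without resistance. From here I'll go in small steps, reading the moment after each.

>>> drive_tool(
  series=[
    [[0,0.3,0],[0,0,0],0],
    [[0,0.6,0],[0,0,0],0],
    [[0,0.9,0],[0,0,0],0],
    [[0,1.2,0],[0,0,0],0],
    [[0,1.5,0],[0,0,0],0],
    [[0,1.8,0],[0,0,0],0],
    [[0,2.1,0],[0,0,0],0],
    [[0,2.4,0],[0,0,0],0],
    [[0,2.5,0],[0,0,0],0],
    [[0,2.5,0],[0,0,0],0],
  ],
)

```text
time_s: 8.95
ee_pos: [645.6, -53.1, 169.2]
tool_rot: [0.072, 0.703, -0.703, -0.072]
contact_force: [-1.9, 2.6, -10.8]
grip_width: 11.8
```

```bash
python3 -c "from h import *; st()"
```

```text
8.95 [645.6 -53.1 169.2] F [ -1.9   2.6 -10.8] Ft [ 2.3 10.8 -2.1] M [0.89 0.44 0.01] w 11.8 yawz -101.71
```

>>> drive_tool(
  series=[
    [[0,0.3,0],[0,0,0],0],
    [[0,0.6,0],[0,0,0],0],
    [[0,0.9,0],[0,0,0],0],
    [[0,1.2,0],[0,0,0],0],
    [[0,1.5,0],[0,0,0],0],
    [[0,1.8,0],[0,0,0],0],
    [[0,2.1,0],[0,0,0],0],
    [[0,2.4,0],[0,0,0],0],
    [[0,2.5,0],[0,0,0],0],
    [[0,2.5,0],[0,0,0],0],
  ],
)

```text
time_s: 10.2
ee_pos: [645.6, -53.1, 169.2]
tool_rot: [0.087, 0.702, -0.702, -0.087]
contact_force: [-1.1, 4.4, -11.8]
grip_width: 11.9
```

```bash
python3 -c "from h import *; st()"
```

```text
10.2 [645.6 -53.1 169.2] F [ -1.1   4.4 -11.8] Ft [ 2.1 11.8 -4. ] M [ 1.25  0.73 -0.03] w 11.9 yawz -104.2
```

>>> drive_tool(
  series=[
    [[0,0.3,0],[0,0,-0.02],0],
    [[0,0.6,0],[0,0,-0.03],0],
    [[0,0.9,0],[0,0,-0.03],0],
    [[0,1.2,0],[0,0,-0.03],0],
    [[0,1.5,0],[0,0,-0.03],0],
    [[0,1.8,0],[0,0,-0.03],0],
    [[0,2.1,0],[0,0,-0.03],0],
    [[0,2.4,0],[0,0,-0.03],0],
    [[0,2.5,0],[0,0,-0.03],0],
    [[0,2.5,0],[0,0,-0.03],0],
  ],
)

```text
time_s: 11.45
ee_pos: [645.7, -53.0, 169.2]
tool_rot: [-0.103, -0.7, 0.7, 0.103]
contact_force: [-4.5, 0.3, -11.4]
grip_width: 11.8
```

```bash
python3 -c "from h import *; st()"
```

```text
11.45 [645.7 -53.  169.2] F [ -4.5   0.3 -11.4] Ft [ 4.3 11.5  1. ] M [0.33 1.11 0.04] w 11.8 yawz -106.71
```

>>> drive_tool(
  series=[
    [[0,0.3,0],[0.02,0,0],0],
    [[0,0.6,0],[0.03,0,0],0],
    [[0,0.9,0],[0.03,0,0],0],
    [[0,1.2,0],[0.03,0,0],0],
    [[0,1.5,0],[0.03,0,0],0],
    [[0,1.8,0],[0.03,0,0],0],
    [[0,2.1,0],[0.03,0,0],0],
    [[0,2.4,0],[0.03,0,0],0],
    [[0,2.5,0],[0.03,0,0],0],
    [[0,2.5,0],[0.03,0,0],0],
  ],
)

```text
time_s: 12.7
ee_pos: [645.5, -52.9, 169.3]
tool_rot: [-0.118, -0.697, 0.697, 0.118]
contact_force: [-0.8, -1.6, -11.9]
grip_width: 12.1
```

```bash
python3 -c "from h import *; st()"
```

```text
12.7 [645.5 -52.9 169.3] F [ -0.8  -1.6 -11.9] Ft [ 0.2 11.9  1.8] M [-0.52  0.26  0.01] w 12.1 yawz -109.21
```

62°, free.

>>> drive_tool(
  series=[
    [[0,0.3,0],[0,0,0],0],
    [[0,0.6,0],[0,0,0],0],
    [[0,0.9,0],[0,0,0],0],
    [[0,1.2,0],[0,0,0],0],
    [[0,1.5,0],[0,0,0],0],
    [[0,1.8,0],[0,0,0],0],
    [[0,2.1,0],[0,0,0],0],
    [[0,2.4,0],[0,0,0],0],
    [[0,2.5,0],[0,0,0],0],
    [[0,2.5,0],[0,0,0],0],
  ],
)

```text
time_s: 13.95
ee_pos: [645.5, -52.8, 169.3]
tool_rot: [0.133, 0.694, -0.694, -0.133]
contact_force: [0.7, -3.4, -11.6]
grip_width: 11.7
```

```bash
python3 -c "from h import *; st()"
```

```text
13.95 [645.5 -52.8 169.3] F [  0.7  -3.4 -11.6] Ft [-2.  11.6  2.9] M [-0.62 -0.26  0.34] w 11.7 yawz -111.7
```

Moment jumped to 0.34 N·m (about 13 N at the lug): the post. Backing off in small amounts will show where contact begins.

>>> drive_tool(
  series=[
    [[0,-0.2,0],[0,0,-0.02],0],
    [[0,-0.4,0],[0,0,-0.02],0],
    [[0,-0.6,0],[0,0,-0.02],0],
    [[0,-0.8,0],[0,0,-0.02],0],
    [[0,-0.8,0],[0,0,-0.02],0],
    [[0,-0.8,0],[0,0,-0.02],0],
    [[0,-0.8,0],[0,0,-0.02],0],
    [[0,-0.8,0],[0,0,-0.02],0],
    [[0,-0.8,0],[0,0,-0.02],0],
    [[0,-0.8,0],[0,0,-0.02],0],
  ],
)

```text
time_s: 15.2
ee_pos: [645.5, -52.7, 169.3]
tool_rot: [-0.128, -0.695, 0.695, 0.128]
contact_force: [0.1, -5.8, -11.6]
grip_width: 11.7
```

```bash
python3 -c "from h import *; st()"
```

```text
15.2 [645.5 -52.7 169.3] F [  0.1  -5.8 -11.6] Ft [-2.1 11.6  5.4] M [-1.28 -0.27  0.2 ] w 11.7 yawz -110.91
```

Slope is about 0.17 N·m/deg, so contact begins near yaw −109.8° and the notch middle is near −107.5°. I'll back 3.2° to there, correct the sideways offset, then lower 7 mm.

>>> drive_tool(
  series=[
    [[0,-0.6,0],[0,0,0.02],0],
    [[0,-1.2,0],[0,0,0.04],0],
    [[0,-1.8,0],[0,0,0.05],0],
    [[0,-2.4,0],[0,0,0.05],0],
    [[0,-2.9,0],[0,0,0.05],0],
    [[0,-3.2,0],[0,0,0.05],0],
    [[0,-3.2,0],[0,0,0.05],0],
    [[0,-3.2,0],[0,0,0.05],0],
    [[0,-3.2,0],[0,0,0.05],0],
    [[0,-3.2,0],[0,0,0.05],0],
  ],
)

```text
time_s: 16.45
ee_pos: [645.4, -52.9, 169.3]
tool_rot: [0.109, 0.699, -0.699, -0.109]
contact_force: [1.6, -0.5, -12.2]
grip_width: 11.3
```

```bash
python3 -c "from h import *; st()"
```

```text
16.45 [645.4 -52.9 169.3] F [  1.6  -0.5 -12.2] Ft [-1.6 12.2 -0. ] M [-0.19 -0.64 -0.01] w 11.3 yawz -107.7
```

>>> drive_tool(
  series=[
    [[0,0,0],[0,0.08,0],0],
    [[0,0,0],[0,0.16,0],0],
    [[0,0,0],[0,0.24,0],0],
    [[0,0,0],[0,0.32,0],0],
    [[0,0,0],[0,0.4,0],0],
    [[0,0,0],[0,0.45,0],0],
    [[0,0,0],[0,0.5,0],0],
    [[0,0,0],[0,0.5,0],0],
    [[0,0,0],[0,0.5,0],0],
    [[0,0,0],[0,0.5,0],0],
  ],
)

```text
time_s: 17.7
ee_pos: [645.4, -52.9, 164.3]
tool_rot: [0.109, 0.699, -0.699, -0.109]
contact_force: [3.7, 1.1, -10.3]
grip_width: 11.9
```

```bash
python3 -c "from h import *; st()"
```

```text
17.7 [645.4 -52.9 164.3] F [  3.7   1.1 -10.3] Ft [-3.2 10.3 -2.1] M [ 0.3  -0.8  -0.02] w 11.9 yawz -107.7
```

Lift is about 9.9 mm and the spring is still on the tool: below the shelf, so it's in the notch. Lowering on.

>>> drive_tool(
  series=[
    [[0,0,0],[0,0.05,0],0],
    [[0,0,0],[0,0.1,0],0],
    [[0,0,0],[0,0.14,0],0],
    [[0,0,0],[0,0.17,0],0],
    [[0,0,0],[0,0.2,0],0],
    [[0,0,0],[0,0.2,0],0],
    [[0,0,0],[0,0.2,0],0],
    [[0,0,0],[0,0.2,0],0],
    [[0,0,0],[0,0.2,0],0],
    [[0,0,0],[0,0.2,0],0],
  ],
)

```text
time_s: 18.95
ee_pos: [645.4, -53.0, 162.4]
tool_rot: [0.109, 0.699, -0.699, -0.109]
contact_force: [-0.8, 2.3, 1.9]
grip_width: 11.5
```

```bash
python3 -c "from h import *; st()"
```

```text
18.95 [645.4 -53.  162.4] F [-0.8  2.3  1.9] Ft [ 1.4 -1.9 -1.9] M [0.78 0.18 0.02] w 11.5 yawz -107.7
```

Seated on the notch floor (162.4 = lift 8, force changed sign). Release and rise.

>>> drive_tool(
  series=[
    [[0,0,0],[0,0,0],0.2],
    [[0,0,0],[0,0,0],0.4],
    [[0,0,0],[0,0,0],0.5],
    [[0,0,0],[0,0,0],0.5],
    [[0,0,0],[0,-1,0],0.5],
    [[0,0,0],[0,-3,0],0.5],
    [[0,0,0],[0,-6,0],0.5],
    [[0,0,0],[0,-10,0],0.5],
    [[0,0,0],[0,-10,0],0.5],
    [[0,0,0],[0,-10,0],0.5],
  ],
)

```text
time_s: 20.2
ee_pos: [645.3, -53.0, 263.0]
tool_rot: [0.109, 0.699, -0.699, -0.109]
contact_force: [-0.8, 0.1, -0.0]
grip_width: 47.4
```

```bash
python3 - <<'E'
from h import *
a=arm.get_image("wrist"); b=arm.get_image("side"); c=arm.get_image("scene")
P=pts(a); C=a["pixels"].astype(int)
m=(P[...,2]>165)&(P[...,2]<195)&(C.max(-1)<70)&(np.hypot(P[...,0]-645,P[...,1]+53)<35)
q=P[m]; print(len(q),np.median(q[:,2])); r=cv2.minAreaRect(q[:,:2].astype(np.float32)); print(r)
# drawer front panel/cabinet: in unit frame with yaw 5.7
for im in (a,b,c):
    Q=pts(im); th=np.radians(5.7)
    d=Q[...,:2]-[645.5,-52.8]; x=d@[np.cos(th),np.sin(th)]; y=d@[-np.sin(th),np.cos(th)]
    k=(abs(Q[...,2]-100)<3)&(abs(x)<170)&(abs(y)<170)&(im["pixels"].min(-1)>90)
    print("cab",k.sum(),np.percentile(x[k],[1,99]).round(1),np.percentile(y[k],[1,99]).round(1))
    k=(abs(Q[...,2]-92)<4)&(x<-140)&(x>-260)&(abs(y)<125)
    print("front top",k.sum(),np.percentile(x[k],[2,10,50,90]).round(1) if k.any() else '',np.percentile(y[k],[2,98]).round(1) if k.any() else '', np.percentile(Q[...,2][k],50) if k.any() else '')
    k=(Q[...,2]>15)&(Q[...,2]<85)&(x<-185)&(x>-260)&(abs(y)<115)
    print("face",k.sum(),np.percentile(x[k],[2,10,50,90,98]).round(1) if k.any() else '')
    for yy in (-80,0,80):
        kk=k&(abs(y-yy)<25); print(yy,kk.sum(),np.median(x[kk]).round(1) if kk.any() else '')
to([645,-53,260]); st()
i=[cv2.resize(z["pixels"][...,::-1],(480,300)) for z in (a,b)]
cv2.imwrite("pics/p2.png",np.vstack(i))
E
```

```text
535 185.71338949067496
((646.1875, -53.51443862915039), (11.605335235595703, 38.3968505859375), 73.13247680664062)
cab 34539 [-106.8  128. ] [-117.8  116.3]
front top 23 [-191.5 -191.4 -190.5 -190.1] [-116.6   14.2] 89.89346011475328
face 2006 [-192.1 -191.5 -190.4 -189.5 -188.3]
-80 664 -190.5
0 320 -190.6
80 438 -189.9
cab 5288 [-108.8  127.3] [-119.2  118.3]
front top 95 [-195.2 -194.7 -191.5 -188.8] [-117.   106.2] 94.72302972886462
face 62 [-195.3 -192.3 -188.5 -185.4 -185. ]
-80 24 -186.7
0 7 -188.7
80 9 -188.1
cab 7558 [-106.4  129.6] [-116.7  119.5]
front top 273 [-195.8 -193.7 -190.4 -188.1] [-113.6  114.8] 92.56813480559242
face 1479 [-192.3 -191.4 -189.7 -187.9 -186.5]
-80 343 -189.7
0 368 -189.7
80 226 -189.7
shift cm [-0.    0.17  0.01] tool axes (cols)
 [[-0.953 -0.001 -0.304]
 [ 0.304 -0.    -0.953]
 [ 0.001 -1.     0.   ]]
20.35 [645.  -52.9 261.7] F [ 1.  -0.3 -1.6] Ft [-1.   1.6 -0. ] M [ 0.07  0.07 -0.02] w 46.9 yawz -107.7
```

View pics/p2.png

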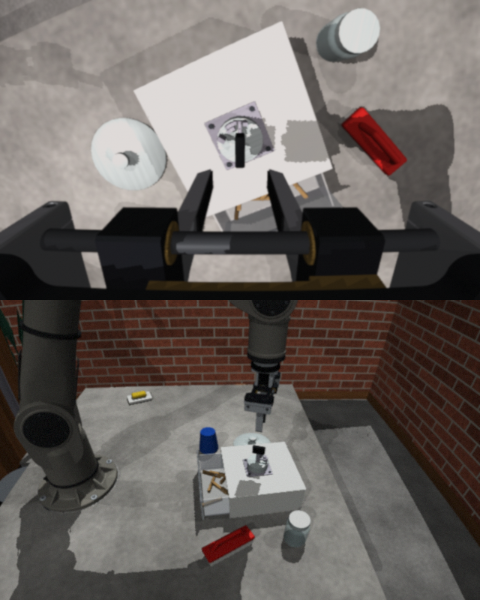

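Parked: bar top is at 185.7 (lift 8), turned about 60°. The drawer face is about 196 mm ahead of the turret along the unit axis and the unit's centre is 10.5 mm behind it. Moving out in front, fingers shut.

>>> drive_tool(
  series=[
    [[0,-4,0],[3,0,1.3],0],
    [[0,-8,0],[6,0,2.6],0],
    [[0,-12,0],[9,0,3.9],0],
    [[0,-16,0],[12,0,5.2],0],
    [[0,-20,0],[15,0,6.5],0],
    [[0,-23.4,0],[17.5,0,7.6],0],
    [[0,-23.4,0],[19.6,0,8.5],0],
    [[0,-23.4,0],[19.6,0,8.5],0],
    [[0,-23.4,0],[19.6,0,8.5],0],
    [[0,-23.4,0],[19.6,0,8.5],0],
  ],
)

```text
time_s: 21.6
ee_pos: [433.3, -74.3, 262.1]
tool_rot: [0.035, -0.706, 0.706, -0.035]
contact_force: [-0.1, -0.4, -0.0]
grip_width: 0.1
```

```bash
python3 -c "
from h import *
st(); to([432.6,-74.1,62]); print(tool()[2]['joint_pos'].round(2))"
```

```text
21.6 [433.3 -74.3 262.1] F [-0.1 -0.4 -0. ] Ft [0.2 0.  0.3] M [ 0.02  0.06 -0.01] w 0.1 yawz -84.3
shift cm [ 0.06 20.01 -0.04] tool axes (cols)
 [[-0.995 -0.     0.099]
 [-0.099 -0.    -0.995]
 [ 0.    -1.     0.   ]]
[-0.44 -0.05  0.45  2.05  0.02  1.13 -1.47]
```

>>> drive_tool(
  series=[
    [[0,0,0],[0.1,2.5,0],0],
    [[0,0,0],[0.1,5,0],0],
    [[0,0,0],[0.1,7.5,0],0],
    [[0,0,0],[0.1,10,0],0],
    [[0,0,0],[0.1,12.5,0],0],
    [[0,0,0],[0.1,15,0],0],
    [[0,0,0],[0.1,17,0],0],
    [[0,0,0],[0.1,19,0],0],
    [[0,0,0],[0.1,20,0],0],
    [[0,0,0],[0.1,20,0],0],
  ],
)

```text
time_s: 22.85
ee_pos: [431.6, -74.6, 61.8]
tool_rot: [0.036, -0.706, 0.706, -0.035]
contact_force: [0.9, 0.3, 0.8]
grip_width: 0.2
```

```bash
python3 -c "
from h import *
st(); a=arm.get_image('side'); save(a,'s3',(200,150,440,350),3); print(tool()[2]['joint_pos'].round(2))"
```

```text
22.85 [431.6 -74.6  61.8] F [0.9 0.3 0.8] Ft [-0.9 -0.8 -0.2] M [ 0.04  0.1  -0.02] w 0.2 yawz -84.31
[-0.36  0.27  0.44  2.27 -0.19  0.64 -1.26]
```

View pics/s3.png

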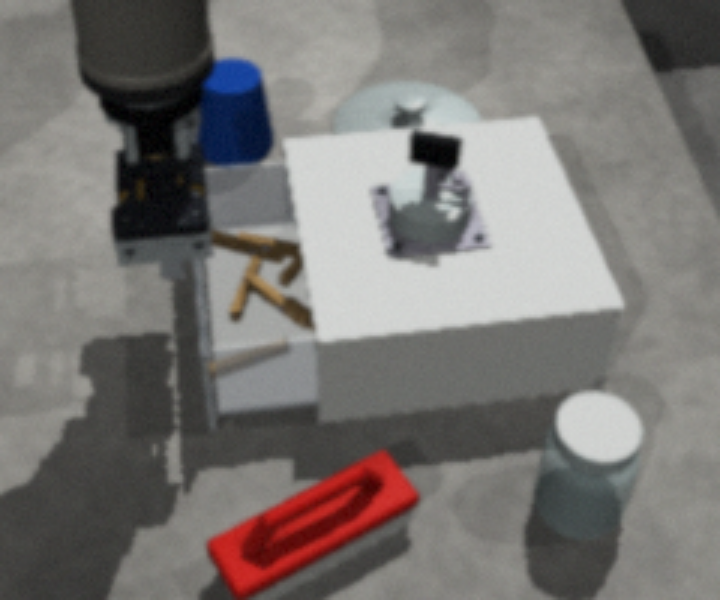

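The closed fingers (~(175,270)) stand just in front of the drawer panel, the grip is parked and bystanders are clear. Pushing the first 75 mm.

>>> drive_tool(
  series=[
    [[0,0,0],[-0.6,0,0],0],
    [[0,0,0],[-1.2,0,0],0],
    [[0,0,0],[-2.0,0,0],0],
    [[0,0,0],[-2.8,0,0],0],
    [[0,0,0],[-3.6,0,0],0],
    [[0,0,0],[-4.4,0,0],0],
    [[0,0,0],[-5.2,0,0],0],
    [[0,0,0],[-6,0,0],0],
    [[0,0,0],[-6.8,0,0],0],
    [[0,0,0],[-7.5,0,0],0],
  ],
)

```text
time_s: 24.15
ee_pos: [507.0, -67.1, 62.3]
tool_rot: [0.035, -0.706, 0.706, -0.035]
contact_force: [-1.5, -0.8, -0.2]
grip_width: 0.4
```

```bash
python3 -c "from h import *; st()"
```

```text
24.15 [507.  -67.1  62.3] F [-1.5 -0.8 -0.2] Ft [1.5 0.2 0.7] M [-0.2   0.59 -0.05] w 0.4 yawz -84.3
```

>>> drive_tool(
  series=[
    [[0,0,0],[-0.15,0,0],0],
    [[0,0,0],[-0.3,0,0],0],
    [[0,0,0],[-0.45,0,0],0],
    [[0,0,0],[-0.6,0,0],0],
    [[0,0,0],[-0.75,0,0],0],
    [[0,0,0],[-0.9,0,0],0],
    [[0,0,0],[-1.0,0,0],0],
    [[0,0,0],[-1.1,0,0],0],
    [[0,0,0],[-1.2,0,0],0],
    [[0,0,0],[-1.2,0,0],0],
  ],
)

```text
time_s: 25.4
ee_pos: [518.5, -65.8, 62.3]
tool_rot: [-0.035, 0.706, -0.706, 0.035]
contact_force: [-1.5, -1.3, -1.8]
grip_width: 0.6
```

```bash
python3 -c "from h import *; st()"
```

```text
25.4 [518.5 -65.8  62.3] F [-1.5 -1.3 -1.8] Ft [1.7 1.8 1.1] M [-0.06  0.37 -0.  ] w 0.6 yawz -84.3
```

>>> drive_tool(
  series=[
    [[0,0,0],[-0.03,0,0],0],
    [[0,0,0],[-0.06,0,0],0],
    [[0,0,0],[-0.1,0,0],0],
    [[0,0,0],[-0.14,0,0],0],
    [[0,0,0],[-0.18,0,0],0],
    [[0,0,0],[-0.22,0,0],0],
    [[0,0,0],[-0.26,0,0],0],
    [[0,0,0],[-0.3,0,0],0],
    [[0,0,0],[-0.3,0,0],0],
    [[0,0,0],[-0.3,0,0],0],
  ],
)

```text
time_s: 26.65
ee_pos: [521.1, -65.6, 62.3]
tool_rot: [-0.035, 0.706, -0.706, 0.035]
contact_force: [-5.8, -0.1, 4.4]
grip_width: 0.3
```

```bash
python3 -c "from h import *; st()
a=arm.get_image('scene');b=arm.get_image('side')
for im in (a,b):
    Q=pts(im); th=np.radians(5.7)
    d=Q[...,:2]-[645.5,-52.8]; x=d@[np.cos(th),np.sin(th)]; y=d@[-np.sin(th),np.cos(th)]
    for lo,hi in ((70,96),(96,104)):
        k=(Q[...,2]>lo)&(Q[...,2]<hi)&(x<-95)&(x>-160)&(abs(y)<110)&(abs(y)>25); print(lo,k.sum(),np.percentile(x[k],[2,10,50]).round(1) if k.any() else '')
"
```

```text
26.65 [521.1 -65.6  62.3] F [-5.8 -0.1  4.4] Ft [ 5.7 -4.4 -0.4] M [-0.04  1.21  0.03] w 0.3 yawz -84.31
70 8 [-116.6 -115.8 -114.6]
96 309 [-113.  -109.1 -102.7]
70 71 [-116.6 -116.5 -116. ]
96 216 [-115.  -112.2 -104.1]
```

Drawer front reads −116 in the turret frame, i.e. nearly home, with 5.8 N. Pushing 2 mm more to check the buffer's rise.

>>> drive_tool(
  series=[
    [[0,0,0],[-0.03,0,0],0],
    [[0,0,0],[-0.06,0,0],0],
    [[0,0,0],[-0.09,0,0],0],
    [[0,0,0],[-0.12,0,0],0],
    [[0,0,0],[-0.15,0,0],0],
    [[0,0,0],[-0.18,0,0],0],
    [[0,0,0],[-0.2,0,0],0],
    [[0,0,0],[-0.2,0,0],0],
    [[0,0,0],[-0.2,0,0],0],
    [[0,0,0],[-0.2,0,0],0],
  ],
)

```text
time_s: 28.0
ee_pos: [522.1, -65.5, 62.1]
tool_rot: [-0.036, 0.706, -0.706, 0.034]
contact_force: [-10.7, -0.4, 8.4]
grip_width: 0.6
```

```bash
python3 -c "from h import *; st()"
```

```text
28.0 [522.1 -65.5  62.1] F [-10.7  -0.4   8.4] Ft [10.7 -8.3 -0.7] M [-0.11  2.44  0.01] w 0.6 yawz -84.32
```

+1.0 mm gave +4.9 N, exactly the buffer: fully home. Back off, then rise.

>>> drive_tool(
  series=[
    [[0,0,0],[0.1,0,0],0],
    [[0,0,0],[0.2,0,0],0],
    [[0,0,0],[0.4,0,0],0],
    [[0,0,0],[1,0,0],0],
    [[0,0,0],[2.5,0,0],0],
    [[0,0,0],[4,0,0],0],
    [[0,0,0],[4,-4,0],0],
    [[0,0,0],[4,-9,0],0],
    [[0,0,0],[4,-14,0],0],
    [[0,0,0],[4,-18,0],0],
  ],
)

```text
time_s: 29.25
ee_pos: [482.8, -69.6, 244.1]
tool_rot: [-0.035, 0.706, -0.706, 0.035]
contact_force: [1.0, 0.1, -0.4]
grip_width: 0.4
```

```bash
python3 - <<'E'
from h import *
st()
ims={n:arm.get_image(n) for n in ("wrist","scene","side")}
for n,im in ims.items():
    Q=pts(im); th=np.radians(5.7); C=im["pixels"].astype(int)
    d=Q[...,:2]-[645.5,-52.8]; x=d@[np.cos(th),np.sin(th)]; y=d@[-np.sin(th),np.cos(th)]
    k=(Q[...,2]>20)&(Q[...,2]<97)&(x<-95)&(x>-220)&(abs(y)<112)
    print(n,k.sum(),np.percentile(x[k],[1,5,10,50]).round(1) if k.any() else '')
    m=(Q[...,2]>155)&(Q[...,2]<195)&(C.max(-1)<70)&(np.hypot(*d.transpose(2,0,1))<35); q=Q[m]
    if len(q)>20: print("bar",len(q),np.percentile(q[:,2],[5,95]).round(1),cv2.minAreaRect(q[:,:2].astype(np.float32)))
cv2.imwrite("pics/end.png",np.vstack([cv2.resize(ims[n]["pixels"][...,::-1],(480,300)) for n in ("wrist","side")]))
E
```

```text
29.25 [482.8 -69.6 244.1] F [ 1.   0.1 -0.4] Ft [-1.   0.4 -0. ] M [ 0.06  0.13 -0.03] w 0.4 yawz -84.32
wrist 963 [-116.2 -115.2 -115.1 -112.9]
bar 525 [167.4 186.8] ((636.06640625, -50.484283447265625), (12.295161247253418, 22.133825302124023), 68.9233169555664)
scene 46 [-117.4 -116.8 -116.2 -114.1]
bar 207 [164.2 186.3] ((648.2404174804688, -49.40238952636719), (11.645092964172363, 36.70215606689453), 72.44149017333984)
side 290 [-117.3 -117.1 -117.  -116.5]
bar 157 [163.5 187.4] ((645.4765625, -54.5727424621582), (11.233234405517578, 36.649620056152344), 73.05097961425781)
```

View pics/end.png

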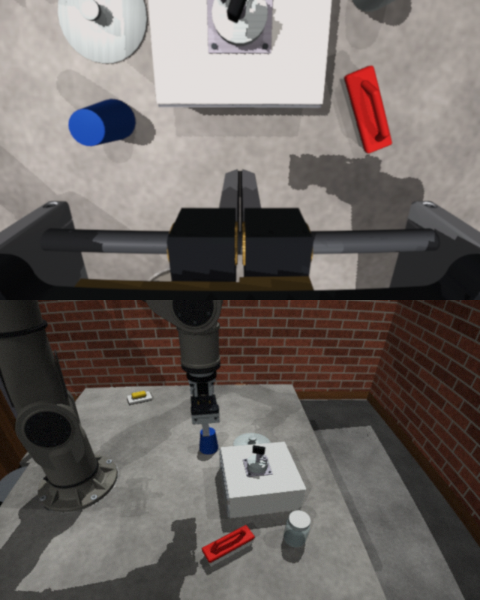

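The drawer is shut at (240,105), the grip is still parked with its top at about 186 mm, and the bystanders are untouched. Handing in.

```bash
python3 -c "from rig import arm; print(arm.sign_off())"
```

```text
the job is handed in; nothing more can be done
None
```

The job is handed in: the plunger is parked in its rest notch and the drawer is fully home. It took about 29 s of the 72 s allowed.

- **Plunger:** I lifted it 14.8 mm and turned it clockwise in small steps until the moment rose to 0.34 N·m, about 13 N at the lug. Backing off put the start of contact with the post near 62.6°. I then went 2–3° short of the post and let it down to a lift of 8 mm, where the spring load left the tool.
- **Drawer:** I pushed it in with closed fingers. At the end, 1.0 mm more travel added 4.9 N, which matches the buffer. The peak reading was about 11 N along the slide and 8 N upward.
- **Last checks:** The bar top is at about 186 mm, as expected for a lift of 8 mm, and the bar has turned about 60°. The drawer front stands 116–117 mm ahead of the turret axis (expected about 116). The brush, lid, jar and cup look unmoved in the last pictures, though I did not measure them. The arm is clear of everything.

No check failed. One sideways correction of 0.2 mm during the turn went the wrong way; the side force reached about 6 N and I undid it in the next move.

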